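# Lock the tea chest: lid, hasp and pin

## Robot

A 6-joint arm with a two-finger parallel gripper is mounted at the origin on the work surface. World frame = base frame: x ahead of the robot, y to its left, z up, the work surface at z = 0. Lengths are in mm, angles in rad, forces in N, time in s.
With the tool pointing down it reaches from about 300 to 775 mm from the base axis. Payload 14.6 kg.
Tool frame: the origin (TCP) lies between the finger pads; the fingertips stand 19 mm ahead of it and the grasp point (between the pads) is the TCP (manip.tcp_to_tips is the distance from the TCP to the fingertips, in mm); x points along the fingers, z is the direction in which the jaws open and shut, and the axes are right-handed (so a half turn about x gives the same grasp; the last joint's range is limited). The gripper opens to 94 mm and grips with 3 to 60 N. Pads are 16 mm wide; open, the fingers measure 119 mm over their backs; the gripper's body (75 mm by 177 mm) begins 78 mm behind the grasp point.
Start: joints at [-1.324, 0.3, 1.521, -0, 1.321, -0.067], TCP at [169.764, -523.134, 224.446] pointing down, gripper open.
Joint ranges: [-3.03, 3.03], [-0.79, 2.21], [0.23, 2.52], [-1.04, 4.18], [0, 3.07], [-2.55, 2.55]. Speed limits (rad/s): [2.22, 2.22, 2.57, 3.14, 3.14, 3.14].

## Interface

Orientations are given as [roll, pitch, yaw] about the fixed x, y, z axes, in that order (R = Rz(yaw) Ry(pitch) Rx(roll)).
In Python, from cell import manip gives the robot as it stands.
- The arm moves only by the tool jog_arm, never from a script. Its argument "moves" is a list that holds one entry, the list of rows, each a list of 6 numbers: the shift along the world's x, y, z in mm, then the turn, a rotation vector about the world's x, y, z in degrees. In form: [[[dx, dy, dz, wx, wy, wz], ...]]. A call has 1 to 5 rows; each row shifts and turns the pose as measured when the row begins; what a row does not reach is not made up. A row lasts 1/10 s, in which the tool goes at most 50 mm and 8.59 degrees, less where a joint would pass 70% of its speed; a pose out of reach is approached as far as the arm can. A call is refused whole if a number of a shift passes 50 or a number of a turn 8.59, either way. A call with a gripper value outside its range is refused whole. "gripper" is the opening, from -1 (shut) to 1 (fully open), set as the call begins (left out, the last holds). The fingers move at their own pace and stop on an object; "squeeze" is the grip in N (left out, the last holds). Time passes only in rows, so rows that do not move let the fingers close. It gives the time, the measured TCP pose, the force and the opening at its end, in the units of the state.
- manip.read_state(): the state, without advancing time (a new reading comes with each control period).
- manip.camera(name): name is "scene" or "side" or "wrist"; returns (picture, depth): 480x640x3 uint8, blue, green, red; 480x640 float32, mm along the optical axis (not along the pixel's ray), 0 where there is no reading.
- manip.camera_params(name): a dict with "fx", "fy", "cx", "cy" (pixels), "dist" ([k1, k2, p1, p2, k3] as OpenCV has them; the pictures are not rectified), "rvec" (rotation vector, rad) and "tvec" (3), from world to camera coordinates, as OpenCV has them. Camera axes: x right, y down, z forward; pixel columns grow to the right and rows downward; lengths in mm; the calibration is good to about 2 mm. A picture is of the moment at which its call begins: read the wrist's pose just before it. camera_params takes no time and is no camera call; for the wrist camera it gives the pose at the moment of the call.
- manip.sign_off(): hands the job in, once; it reports no verdict.
The state is a dict: "clock": time; "joints": joint angles; "qd": joint speeds; "effort": joint torques, N m; "eef_pos": TCP position; "eef_rot": TCP orientation; "wrist_force": force on the tool from outside, world axes, zero at the start; "moment": the same for the moment, N m; "finger_gap": finger opening in mm.
Only numpy, scipy, OpenCV 4.12 (cv2) and the standard library are available. Lean on these libraries where they do the work, as an engineer would, in place of code of your own. Each camera call takes 0.05 s, during which the arm holds its last target. There are 200 camera calls.

## Task

Tea is over, so lock up the wooden tea chest: press its lid fully shut, swing the brass hasp down over the staple until its hinge leaf lies flat against the chest, then take the pin from the cork trivet and put it down through the staple's eye in front of the strap. Push the pin fully home, so that its red wooden thumb-piece sits on the staple and the pin holds the springy strap back, then let go. Do not shift the glasses, jam dish or sugar jar.

Things in the scene. Friction and masses are not known exactly. Their poses are not given: they have to be found in the camera images.
- chest: Wooden tea chest, fixed to the table. 140 deep (its x) x 200 wide (its y) x 130 high with the lid shut; box 100 high, lid 30 thick and flush with the box all round. Origin: centre of its underside. Its front, with hasp and staple, faces its own -x (roughly to the robot's right).
- lid (a joint): Lid angle in rad: 0 shut, grows as the front edge rises (starts ajar). Hinge line along the chest's y, at the rear top edge of the box (chest x +70, z +100). Stiff hinge, stays where left; about 1 to 3 N down near the front edge shuts it. Its top is free and flat either side of the hasp.
- lid_edge (a point): Middle of the lid's top front edge, moves with the lid; with the lid shut it is at chest (-70, 0, 130). x, y, z axes as the lid's (the chest's when shut).
- hasp (a joint): Hasp hinge angle in rad: 0 = hanging down, leaf flat against the front; grows as it swings outward and up: 1.57 straight out, 3.14 straight up (lid shut), 3.6 leaning back at its stop. Starts between 2.7 and 3.5. Stiff hinge, stays where it is left; about 1 N at 40 mm from the axis moves it.
- hasp_hinge (a point): On the hasp's hinge axis (parallel to the chest's y, on the middle line of the front). With the lid shut it is at chest (-85, 0, 122), i.e. 15 in front of the face, 8 below the lid's top. A brass block 32 wide and 12 thick on the lid carries it.
- strap (a joint): Flex of the springy strap in rad: 0 = in line with the leaf, 0.22 = free, sprung out from the chest. It flexes about a line parallel to the hinge, 16 below it, and always pushes outward (0.1 N m at 0, 0.03 N m at 0.22): let go, it stands off by 0.22; only the seated pin holds it back, at about 0.1.
- strap_slot (a point): Centre of the strap's slot, on its outer surface. Leaf and strap are brass, 3 thick, 32 wide, ending 68 from the hinge axis; the slot (22 wide) is 43 to 59 from the axis. Closed and pressed in line, the outer surface is 4 in front of the hinge axis (19 in front of the chest's face). Axes: z from the slot to the hinge, -x outward when closed.
- eye (a point): Centre of the staple's eye, at chest (-94.5, 0, 72). The staple is a flat-lying bow of 4 mm brass rod: two level legs (clear width 12) run 34 out of the front face, joined at the outer end; the eye's axis is upright. Eye front to back: 5.5 from here to a pressed-in strap, 5.5 outward to the bow's end; the free strap leaves open only the outer 3 or so. Axes as the chest's.
- pin_grip (a point): Gripping point of the locking pin, in its flat red wooden thumb-piece, at mid thickness. x along the pin to the tip, y across the thumb-piece, z through its thickness (8). Thumb-piece 34 wide (y), 34 long (x -10 to 24). It leans on the trivet's -x bar, tip to the robot's right, 16 deg down on the cork; the bar touches at x = 18, so this point is in the air, 31 above the table. Pin 25 to 50 g.
- pin_tip (a point): Tip of the pin's brass shank, on its axis, 76 from pin_grip. Shank round, 8 in diameter, 52 long beyond the thumb-piece; its last 12 taper to 3 in diameter. Fully home, thumb-piece on the staple's legs, pin_grip is 26 above the eye's centre and the tip 50 below. The strap rubs on it: it must be pushed down with about 2 to 8 N, its weight is not enough.
- trivet: Square cork trivet in a light wooden frame, fixed to the table: 150 x 150 outside, frame bars 6 thick and 22 high, cork top at 8. Origin: centre of its underside; the pin leans on the bar at its own -x, the one nearest the chest.
- glass1: Tea glass, 66 diameter, 92 high; origin centre of underside. Leave alone.
- glass2: Tea glass, 66 diameter, 92 high; origin centre of underside. Leave alone.
- glass3: Tea glass, 66 diameter, 92 high; origin centre of underside. Leave alone.
- jam_dish: Blue ceramic bowl, 104 diameter, 42 high; origin centre of underside. Leave alone.
- sugar_jar: Amber glass jar with a steel cap, 72 diameter, 95 high; origin centre of underside. Leave alone.

How it is judged (in metres and radians):
On the way, in this order (a step that is already met when the one before it is completed fails the run):
1. the lid is shut (value of joint lid below 0.03 rad), for 0.2 s.
2. with the lid shut, the hasp has been swung home over the staple (value of joint hasp below 0.08 rad and value of joint lid below 0.03 rad), for 0.2 s.
3. the pin is through the eye, fully home (all of step 2 and value of joint strap below 0.14 rad and z of pin_tip in the frame of eye below -0.04 m and horizontal distance between pin_tip and eye below 0.014 m and z of pin_grip in the frame of eye below 0.031 m and angle between the x axis of pin_grip and the z axis of chest, either way round below 0.2 rad), for 0.2 s.
At the end, for the whole second after the job is handed in: Lid (0.03 rad) and hasp leaf (0.08 rad) shut; strap flex below 0.14 rad, held by the pin; pin released, upright within 0.2 rad in the eye, tip over 40 mm below the eye's centre and within 14 mm of its axis, pin_grip under 31 mm above it (26 seated); tea things unshifted (all of step 3); the robot touches nothing.
It fails at once if a tea glass is shifted by more than 30 mm (distance of any of glass1, glass2, glass3 from where it was at the start of the episode above 0.03 m).
It fails at once if the jam dish is shifted by more than 30 mm (distance of jam_dish from where it was at the start of the episode above 0.03 m).
It fails at once if the sugar jar is shifted by more than 30 mm (distance of sugar_jar from where it was at the start of the episode above 0.03 m).
It also fails if it takes over 70 s, if anything falls off the work surface, if the arm or the gripper's body presses on something with over 40 N, if the wrist force passes 120 N, or if a joint passes its speed limit or range.

## Working session

There is one attempt and no reset: what is moved stays moved. The work goes in short steps, Python scripts to look and compute and a tool call to move; the robot and the scene stay as the last step left them, time stands still between calls to the robot, and variables do not carry over. Pictures are saved under pics/ and viewed, about 8 in all and at most 12, crops included, and the job is handed in when it is done.

Besides the shell and the picture viewer there is one more tool, called after "Request:" in YAML: its name, and indented under it one key for each argument. jog_arm: Moves the arm, as the interface text tells. Its arguments: {"type":"object","properties":{"moves":{"type":"array","items":{"type":"array","items":{"type":"array","items":{"type":"number"}}}},"gripper":{"type":"number"},"squeeze":{"type":"number"}},"required":["moves"]}

```bash
mkdir -p pics
cat > h.py <<'E'
import cv2, numpy as np, sys
from cell import manip
from scipy.spatial.transform import Rotation as R
def snap(n,tag):
    P=manip.camera_params(n); im,d=manip.camera(n)
    cv2.imwrite(f'pics/{tag}.png',im); np.savez(f'pics/{tag}.npz',d=d,im=im,**{k:np.array(v) for k,v in P.items()})
    return im,d,P
def load(tag):
    z=np.load(f'pics/{tag}.npz'); return z['im'],z['d'],{k:z[k] for k in z.files if k not in('im','d')}
def K(P): return np.array([[P['fx'],0,P['cx']],[0,P['fy'],P['cy']],[0,0,1.]],float)
def ray(P,uv):
    uv=np.array(uv,float).reshape(-1,1,2)
    r=cv2.undistortPoints(uv,K(P),np.array(P['dist'],float)).reshape(-1,2)
    return np.c_[r,np.ones(len(r))]
def w(P,uv,d):  # pixels + depth -> world
    Rm=cv2.Rodrigues(np.array(P['rvec'],float))[0]; c=ray(P,uv)*np.array(d,float).reshape(-1,1)
    return (c-np.array(P['tvec'],float).reshape(1,3))@Rm
def cloud(im,d,P):
    v,u=np.where(d>0); return w(P,np.c_[u,v],d[v,u]),im[v,u],np.c_[u,v]
def atz(P,uv,z):
    Rm=cv2.Rodrigues(np.array(P['rvec'],float))[0]; o=-Rm.T@np.array(P['tvec'],float).ravel(); r=ray(P,uv)@Rm
    return o+r*((z-o[2])/r[:,2])[:,None]
def proj(P,X): return cv2.projectPoints(np.array(X,float).reshape(-1,3),np.array(P['rvec'],float),np.array(P['tvec'],float),K(P),np.array(P['dist'],float))[0].reshape(-1,2)
E
python3 - <<'E'
from h import *
a=snap('scene','s0')[0];b=snap('side','d0')[0]
for n in('scene','side'):
    P=manip.camera_params(n); Rm=cv2.Rodrigues(np.array(P['rvec']))[0]; print(n,-Rm.T@np.array(P['tvec']),Rm[2])
print(manip.read_state())
E
```

```text
scene [1187.61572406 -589.03378454 1152.22264263] [-0.45848613  0.44045567 -0.77187387]
side [ 289.6361733  -910.53255397 1238.73318707] [ 0.19630951  0.6157922  -0.76306129]
{'clock': 0.1, 'joints': array([-1.32360691e+00,  3.00406885e-01,  1.52152669e+00,  3.21320794e-07,
        1.32070710e+00, -6.65850005e-02]), 'qd': array([ 1.57662355e-03, -4.08467405e-05, -8.65737527e-04, -7.36748859e-04,
        3.28122365e-04,  2.89133345e-04]), 'effort': array([-1.44399968e-03, -5.32654345e+01, -3.53286445e+01,  7.09199044e-02,
        2.35351530e-02, -6.72946840e-05]), 'eef_pos': array([ 169.70889023, -522.92973834,  223.94455345]), 'eef_rot': array([3.07471067, 1.5697483 , 1.81768868]), 'wrist_force': array([ 0.99192853, -0.47908015,  0.10812205]), 'moment': array([ 0.00337334, -0.02103846, -0.02617836]), 'finger_gap': 93.47715114561083}
```

View pics/s0.png

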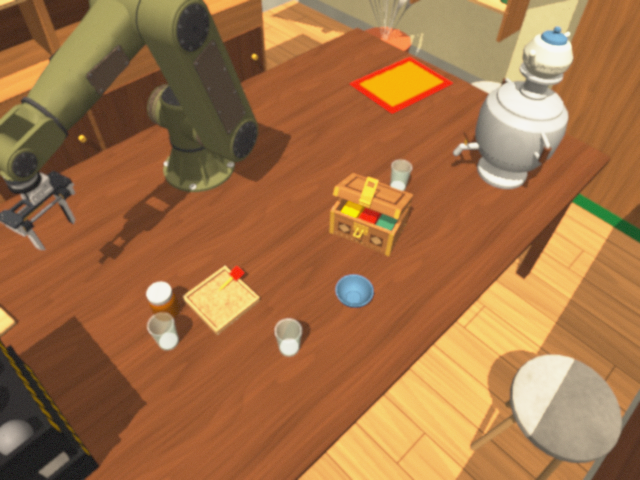

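View pics/d0.png

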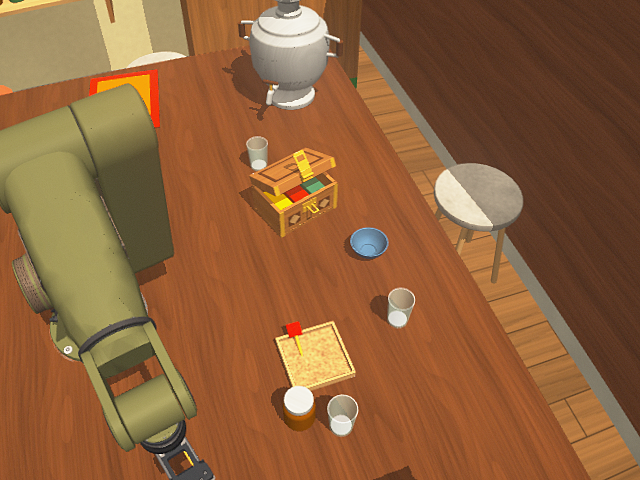

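Scene: chest with its lid ajar around (370,215), pin head at (236,273), trivet at (222,298), jam dish at (354,291), glasses at (400,175), (288,337) and (163,332), jar at (160,298). Side: chest (295,190), pin head (294,330).

Run:
```python
from h import *
def crop(tag,x0,y0,x1,y1,s): 
    im=load(tag)[0][y0:y1,x0:x1]; return cv2.resize(im,None,fx=s,fy=s,interpolation=cv2.INTER_CUBIC)
a=crop('s0',320,165,420,265,4); b=crop('d0',240,135,340,235,4)
c=crop('s0',180,255,280,305,4); d=crop('d0',270,310,370,360,4)
cv2.imwrite('pics/c0.png',np.vstack([np.hstack([a,b]),np.hstack([c,d])]))
for t,u in (('s0',[(354,291),(400,175),(288,337),(163,332),(160,298),(236,273),(222,300),(380,245),(358,242)]),('d0',[(294,328),(315,360),(300,222),(369,245)])):
    im,d,P=load(t)
    for p in u: print(t,p,w(P,p,d[p[1],p[0]]).round(1))
# chest front plane
for t in('s0','d0'):
    im,d,P=load(t); X,c,uv=cloud(im,d,P)
    print(t,[ (z0, X[(abs(X[:,2]-z0)<8)&(X[:,0]>400)&(X[:,0]<900)&(X[:,1]>-250)&(X[:,1]<250)][:, :2].min(0).round(), ) for z0 in (20,50,80)])
    # red
    c=c.astype(int); m=(c[:,2]>150)&(c[:,1]<60)&(c[:,0]<60)&(X[:,2]>10)&(X[:,2]<60)&(X[:,1]<-50); print('red',m.sum(),X[m].mean(0),X[m].min(0),X[m].max(0), uv[m].mean(0))
```

```text
s0 (354, 291) [[729.2  18.9   4.7]]
s0 (400, 175) [[558.5 405.3  85.2]]
s0 (288, 337) [[ 711.2 -213.5    8.4]]
s0 (163, 332) [[ 478.4 -447.2   14. ]]
s0 (160, 298) [[ 439.1 -409.2   94.2]]
s0 (236, 273) [[ 471.6 -195.5   33.5]]
s0 (222, 300) [[ 500.2 -270.7    6.2]]
s0 (380, 245) [[681.8 177.7  33.2]]
s0 (358, 242) [[618.1 153.1  10.4]]
d0 (294, 328) [[ 472.  -194.4   30.3]]
d0 (315, 360) [[ 498.3 -280.     4.7]]
d0 (300, 222) [[589.  141.1  20.5]]
d0 (369, 245) [[750.7  14.2   5.1]]
s0 [(20, array([ 421., -250.])), (50, array([ 499., -250.])), (80, array([ 509., -250.]))]
red 97 [ 473.68763104 -192.70194682   34.18605215] [ 457.27311165 -207.50326399   27.57751192] [ 488.85528658 -177.79033255   41.90714021] [237.22680412 272.75257732]
d0 [(20, array([ 422., -250.])), (50, array([ 481., -250.])), (80, array([ 480., -249.]))]
red 174 [ 470.0416529  -197.42775742   31.01888227] [ 454.20798819 -215.38795893   13.09018344] [ 488.03460553 -179.05706428   40.80325111] [293.56896552 329.08045977]
```

View pics/c0.png

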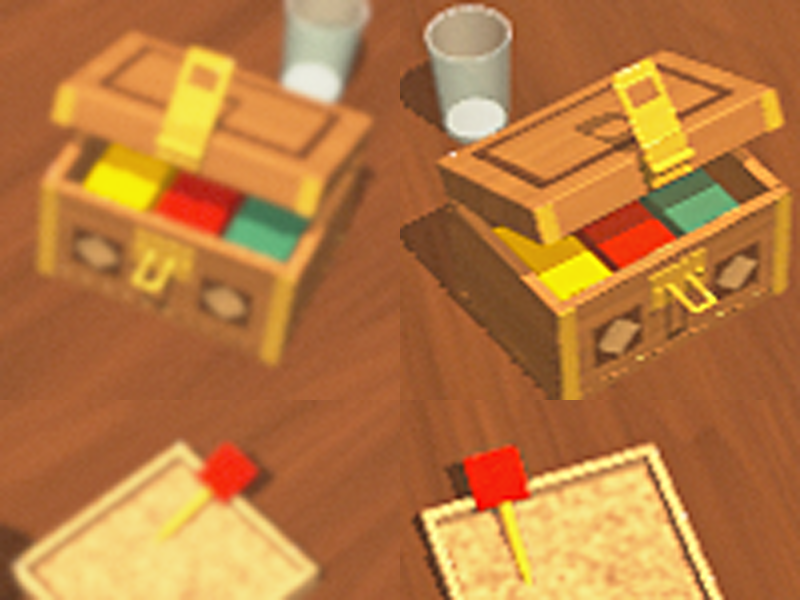

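Crop: the box, lid, hasp and staple (bow end at crop (148,288) and (710,305)) are clear, and the hasp leans back over the lid. I'll fit the chest pose to the corners.

```bash
cat > fit.py <<'E'
from h import *
from scipy.optimize import least_squares
S=load('s0')[2];D=load('d0')[2]
def so(x,y): return (320+x/4-.4,165+y/4-.4)
def si(x,y): return (240+(x-400)/4-.4,135+y/4-.4)
B=[(S,so(40,180),(-70,100,100)),(S,so(40,275),(-70,100,0)),(S,so(285,262),(-70,-100,100)),(S,so(272,362),(-70,-100,0)),
(D,si(560,312),(-70,100,100)),(D,si(565,395),(-70,100,0)),(D,si(790,190),(-70,-100,100)),(S,so(148,288),(-103,0,72)),(D,si(712,308),(-103,0,72)),(D,si(788,292),(-70,-100,0))]
L=[(S,so(55,122),(-70,100,100)),(S,so(300,215),(-70,-100,100)),(S,so(370,122),(70,-100,130)),(S,so(135,32),(70,100,130)),(S,so(322,180),(-70,-100,130)),(S,so(60,90),(-70,100,130)),
(D,si(552,242),(-70,100,100)),(D,si(778,90),(-70,-100,130)),(D,si(440,160),(70,100,130)),(D,si(664,52),(70,-100,130)),(D,si(540,205),(-70,100,130))]
def tw(q,X,lid=False):
    X=np.array(X,float)
    if lid: p=np.array([70,0,100.]); X=p+R.from_euler('y',q[3]).apply(X-p)
    return R.from_euler('z',q[2]).apply(X)+[q[0],q[1],0]
def res(q):
    r=[proj(P,tw(q,X))[0]-u for P,u,X in B]+[proj(P,tw(q,X,True))[0]-u for P,u,X in L]
    return np.concatenate(r)
s=least_squares(res,[600,230,1.6,.4],loss='soft_l1')
q=s.x; print('chest',q,np.degrees(q[2:])); print(res(q).reshape(-1,2).round(1).tolist())
for n,p in dict(eye=(-94.5,0,72),hinge=(-85,0,122),edge=(-70,0,130)).items(): print(n,tw(q,p).round(1))
h=tw(q,(-85,0,122),True); print('hinge now',h, 'edge now',tw(q,(-70,0,130),True))
np.save('chest.npy',q)
E
python3 fit.py
python3 - <<'E'
from h import *
# pin head points & trivet frame
S=load('s0')[2];D=load('d0')[2]
for n,P,f,tip,hd in (('s',S,lambda x,y:(180+x/4-.4,255+(y-400)/4-.4),(162,538),(228,472)),('d',D,lambda x,y:(270+(x-400)/4-.4,310+(y-400)/4-.4),(528,582),(497,478))):
    print(n,'tip',atz(P,f(*tip),10).round(1),'head',atz(P,f(*hd),31+2).round(1))
f=lambda x,y:(180+x/4-.4,255+(y-400)/4-.4)
print('trivet top corners s',atz(S,[f(180,442),f(318,570),f(14,570)],22).round(0))
E
```

```text
chest [5.97803893e+02 2.19023190e+02 1.89888952e+00 4.05163806e-01] [108.79835542  23.21417608]
[[0.4, 1.3], [-0.8, -0.6], [2.4, 5.5], [1.1, 1.8], [-0.3, 0.4], [-0.1, 3.7], [0.7, 0.1], [-1.1, 0.4], [-1.3, -0.4], [0.0, -1.1], [-0.9, 0.3], [2.9, 1.6], [1.3, -0.2], [-1.2, 0.3], [0.4, 0.8], [0.0, -1.2], [-1.7, 1.1], [-0.5, -1.4], [-1.3, -0.3], [0.5, -1.3], [-1.7, 0.3]]
eye [628.3 129.6  72. ]
hinge [625.2 138.6 122. ]
edge [620.4 152.8 130. ]
hinge now [618.35598919 158.64612342 181.31507547] edge now [612.89761595 174.68149818 182.75483857]
s tip [[ 469.9 -254.1   10. ]] head [[ 471.3 -193.3   33. ]]
d tip [[ 470.8 -260.5   10. ]] head [[ 470.4 -198.9   33. ]]
trivet top corners s [[ 420. -198.   22.]
 [ 572. -195.   22.]
 [ 429. -348.   22.]]
```

Request:
jog_arm:
  moves:
    - [[50,20,20,0,0,0],[50,50,20,0,0,0],[50,50,20,0,0,0],[50,50,20,0,0,0],[50,50,0,0,0,0]]
  gripper: -1

```text
clock: 0.6
eef_pos: [351.4, -365.7, 282.5]
eef_rot: [-3.099, 1.565, 1.918]
wrist_force: [1.3, -0.7, -0.1]
finger_gap: 57.4
```

Request:
jog_arm:
  moves:
    - [[50,50,0,0,0,0],[10,40,0,0,0,0],[0,0,0,0,0,0]]

```text
clock: 0.9
eef_pos: [399.6, -284.7, 281.7]
eef_rot: [3.133, 1.564, 1.872]
wrist_force: [0.7, -1.0, -0.3]
finger_gap: 33.4
```

Run:
```python
from h import *
im,d,P=snap('wrist','w1'); s=manip.read_state(); Rm=cv2.Rodrigues(np.array(P['rvec'],float))[0]
print(s['eef_pos'],s['joints'].round(3),R.from_euler('xyz',s['eef_rot']).as_matrix().round(3)); print(-Rm.T@np.array(P['tvec']),Rm[2].round(3))
```

```text
[ 399.18612118 -286.35608727  281.62907106] [-0.699  0.131  1.593  0.003  1.424  0.563] [[-0.002  0.953  0.304]
 [ 0.006  0.304 -0.953]
 [-1.    -0.    -0.007]]
[ 465.91500186 -265.39926745  442.03433864] [-0.231 -0.067 -0.971]
```

View pics/w1.png

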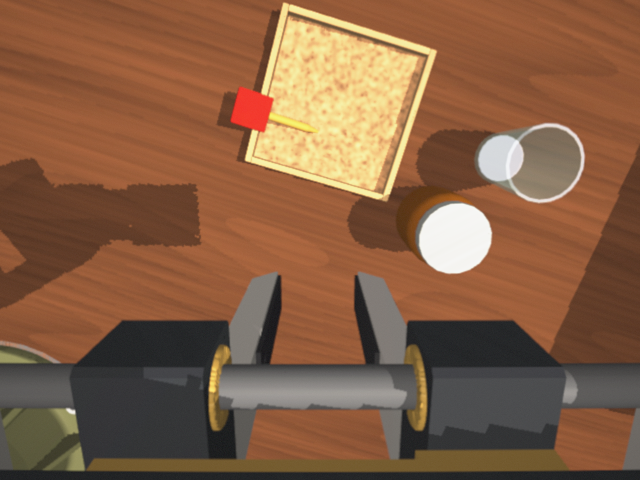

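Wrist view: pin head centre around (252,110), tip at (316,130), trivet corners (286,5), (435,52), (386,197) and (248,160).

Run:
```python
from h import *
im,d,P=load('w1'); X,c,uv=cloud(im,d,P); c=c.astype(int)
m=(c[:,2]>140)&(c[:,1]<60)&(c[:,0]<60)&(abs(uv[:,0]-252)<35)&(abs(uv[:,1]-110)<35)
Y=X[m]; print(len(Y),Y.mean(0),Y.min(0),Y.max(0)); h=Y[abs(Y[:,2]-np.median(Y[:,2]))<12]
u,s,vt=np.linalg.svd(h-h.mean(0),full_matrices=False); print(s,vt[2], 'tilt',np.degrees(np.arccos(abs(vt[2,2]))))
hull=cv2.minAreaRect(uv[m].astype(np.float32)); print(hull)
t=atz(P,(316,130),10)[0]; t2=w(P,(314,129),d[129,314])[0]; print('tip',t,t2)
for z in (26,31,36): print(z,atz(P,hull[0],z))
print('trivet corners',atz(P,[(286,5),(435,52),(386,197),(248,160)],22).round(1).tolist())
print(np.degrees(np.arctan2(*(t-h.mean(0))[[1,0]])))
```

```text
1159 [ 469.39049269 -194.73241038   32.86198762] [ 451.01752582 -211.32912537   -2.16213188] [ 488.3720116  -173.03956875   38.82428881]
[320.82643259 315.31383273  31.4945134 ] [ 0.00557078 -0.26766259  0.9634966 ] tilt 15.528671446984749
((250.73532104492188, 109.05883026123047), (35.41019821166992, 37.593021392822266), 14.03624439239502)
tip [ 470.31449792 -259.56108734   10.        ] [ 470.61028946 -257.37329025   11.81892696]
26 [[ 469.61777839 -193.92889998   26.        ]]
31 [[ 469.57327754 -194.78784792   31.        ]]
36 [[ 469.52877668 -195.64679586   36.        ]]
trivet corners [[568.3, -199.3, 22.0], [572.5, -344.7, 22.0], [429.0, -347.8, 22.0], [421.8, -203.8, 22.0]]
-89.2794077227884
```

Request:
jog_arm:
  moves:
    - [[40,50,10,0,0,0],[40,50,10,0,0,0],[30,50,10,0,0,0],[20,50,10,0,0,0],[10,50,10,0,0,0]]

```text
clock: 1.45
eef_pos: [515.4, -74.7, 323.1]
eef_rot: [-2.606, 1.561, 2.401]
wrist_force: [0.5, 0.1, 0.4]
finger_gap: 0.8
```

Request:
jog_arm:
  moves:
    - [[10,50,0,0,0,0],[0,40,0,0,0,0],[0,0,0,0,0,0]]

```text
clock: 1.75
eef_pos: [526.6, 18.1, 323.4]
eef_rot: [-2.643, 1.561, 2.365]
wrist_force: [0.4, -0.2, 0.1]
finger_gap: 0.2
```

Run:
```python
from h import *
im,d,P=snap('wrist','w2'); s=manip.read_state(); Rm=cv2.Rodrigues(np.array(P['rvec'],float))[0]
print(s['clock'],s['eef_pos'],s['joints'].round(3),R.from_euler('xyz',s['eef_rot']).as_matrix().round(3)); print(-Rm.T@np.array(P['tvec']),Rm[2].round(3))
```

```text
1.8 [526.62058805  16.22536832 323.17115539] [-0.041  0.195  1.424  0.006  1.53   1.234] [[-0.007  0.957  0.29 ]
 [ 0.006  0.29  -0.957]
 [-1.    -0.005 -0.008]]
[593.90898074  36.45370371 483.33772821] [-0.236 -0.064 -0.97 ]
```

View pics/w2.png

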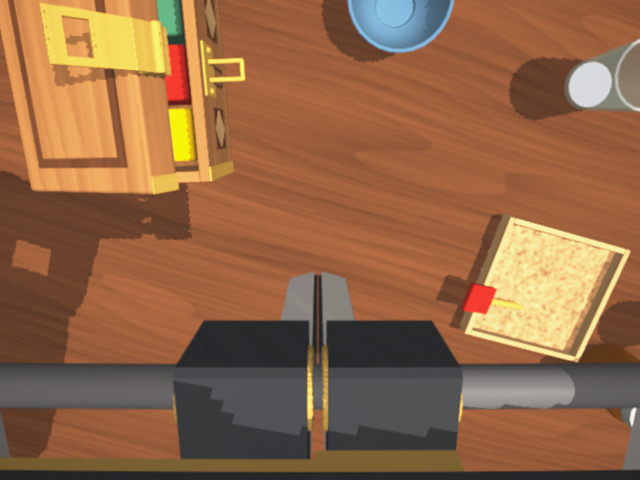

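The chest's near corner shows at (213,180) (box front bottom at (232,170)), the staple bow's outer end at (244,69), and the hasp from hinge (165,57) to tip (45,35).

Run:
```python
from h import *
im,d,P=load('w2')
st=atz(P,[(244.5,69),(208,59),(206,80)],73); print('bow end',st.round(1).tolist())
print('bottom corner front near',atz(P,[(232,172),(212,182)],0).round(1), 'top',atz(P,[(212,182),(197,182)],100).round(1))
print('front bottom... corners cap', [w(P,(x,y),d[y,x]).round(1).tolist() for x,y in ((206,175),(225,168),(165,185),(35,188),(120,25),(50,20),(45,60),(165,45),(164,70))])
# plane of lid: wood points
X,c,uv=cloud(im,d,P)
def plane(poly):
    m=np.zeros(d.shape,np.uint8); cv2.fillPoly(m,[np.array(poly)],1); Y=X[m[uv[:,1],uv[:,0]]>0]; u,s,vt=np.linalg.svd(Y-Y.mean(0),full_matrices=False); n=vt[2]*np.sign(vt[2,2]); return Y.mean(0).round(1),n.round(3),len(Y)
print('lid',plane([(60,100),(130,100),(130,160),(60,160)]),'hasp',plane([(100,20),(140,25),(140,60),(100,55)]))
m=(X[:,2]>12)&(X[:,2]<85)&(uv[:,0]>200)&(uv[:,0]<232)&(uv[:,1]<180); Y=X[m]
u,s,vt=np.linalg.svd(Y-Y.mean(0),full_matrices=False); print('front',Y.mean(0),vt[2],s,len(Y))
```

```text
bow end [[629.5, 121.6, 73.0], [628.1, 156.2, 73.0], [609.7, 153.7, 73.0]]
bottom corner front near [[523.1 122.3   0. ]
 [505.  141.9   0. ]] top [[523.4 120.1 100. ]
 [519.3 133.4 100. ]]
front bottom... corners cap [[[528.0, 126.9, 99.9]], [[531.0, 123.2, 41.0]], [[523.6, 138.6, 169.8]], [[479.1, 259.5, 130.1]], [[621.0, 176.8, 201.0]], [[609.5, 201.4, 229.7]], [[585.5, 253.5, 148.9]], [[620.3, 159.0, 170.4]], [[603.4, 151.3, 183.3]]]
lid (array([547.3, 199.9, 164.8]), array([-0.126,  0.349,  0.929]), 4306) hasp (array([612.4, 175.1, 200.8]), array([ 0.24 , -0.698,  0.674]), 1470)
front [604.81445005 148.41114376  53.46980221] [ 0.32049745 -0.94614157 -0.04579871] [2596.29100676 1155.96635314  179.82206773] 3032
```

Request:
jog_arm:
  moves:
    - [[15,45,0,0,0,0],[15,45,-10,0,0,0],[15,40,-30,0,0,0],[0,5,-40,0,0,0],[0,0,0,0,0,0]]

```text
clock: 2.3
eef_pos: [575.1, 145.0, 240.9]
eef_rot: [-2.453, 1.563, 2.543]
wrist_force: [-0.2, -0.5, 0.0]
finger_gap: 0.3
```

Request:
jog_arm:
  moves:
    - [[-3,8,-20,0,0,0],[0,0,-20,0,0,0],[0,0,-20,0,0,0],[0,0,-15,0,0,0],[0,0,-10,0,0,0]]

```text
clock: 2.8
eef_pos: [578.3, 139.1, 164.1]
eef_rot: [0.83, 1.564, -0.468]
wrist_force: [-2.3, -11.5, 4.8]
finger_gap: 0.4
```

Request:
jog_arm:
  moves:
    - [[0,0,25,0,0,0],[0,0,15,0,0,0],[-6,20,0,0,0,0],[-2,5,0,0,0,0],[0,0,0,0,0,0]]

```text
clock: 3.3
eef_pos: [573.8, 154.0, 211.9]
eef_rot: [0.93, 1.56, -0.379]
wrist_force: [-0.7, 0.0, -0.3]
finger_gap: 0.3
```

Run:
```python
from h import *
im,d,P=snap('wrist','w3'); s=manip.read_state(); print(s['clock'],s['eef_pos'],s['wrist_force'],R.from_euler('xyz',s['eef_rot']).as_matrix().round(3).tolist())
b=snap('side','d3')[0][120:240,230:370]; cv2.imwrite('pics/v3.png',np.hstack([im[:420:1,:][:, :460],cv2.resize(b,(340,292),interpolation=cv2.INTER_CUBIC)[:, :].copy() if 0 else cv2.copyMakeBorder(cv2.resize(b,(340,292)),0,128,0,0,0)]))
```

```text
3.35 [573.85359705 153.75889581 211.7671839 ] [ 0.34055778 -0.31589337  0.26108046] [[0.01, 0.966, 0.259], [-0.004, 0.259, -0.966], [-1.0, 0.009, 0.007]]
```

View pics/v3.png

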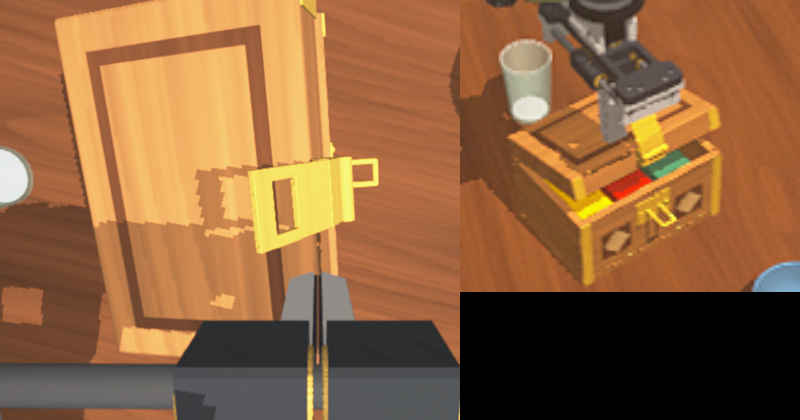

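The finger stands over the lid beside the hasp at (318,285), and the lid is partly lowered. I press again from further back.

Request:
jog_arm:
  moves:
    - [[-5,10,-20,0,0,0],[-1,3,-15,0,0,0],[-1,2,-10,0,0,0],[-1,2,-8,0,0,0],[0,0,0,0,0,0]]

```text
clock: 3.9
eef_pos: [566.5, 167.9, 156.6]
eef_rot: [0.849, 1.56, -0.463]
wrist_force: [-0.2, 0.1, -0.4]
finger_gap: 0.1
```

Request:
jog_arm:
  moves:
    - [[-1,3,-6,0,0,0],[-1,3,-5,0,0,0],[-1,3,-4,0,0,0]]

```text
clock: 4.2
eef_pos: [566.0, 172.2, 148.8]
eef_rot: [0.654, 1.549, -0.659]
wrist_force: [-18.9, -33.8, 50.2]
finger_gap: 0.2
```

Request:
jog_arm:
  moves:
    - [[0,0,20,0,0,0],[0,0,40,0,0,0],[0,0,40,0,0,0],[0,0,10,0,0,0],[0,0,0,0,0,0]]

```text
clock: 4.7
eef_pos: [565.4, 171.4, 264.0]
eef_rot: [0.674, 1.547, -0.64]
wrist_force: [-0.8, 0.5, -0.3]
finger_gap: 0.4
```

```bash
cat > look.py <<'E'
from h import *
tag=sys.argv[1]
im,d,P=snap('wrist',tag); s=manip.read_state(); print(s['clock'],s['eef_pos'].round(1),s['wrist_force'].round(1),s['finger_gap'].round(1),s['joints'].round(2)); print(R.from_euler('xyz',s['eef_rot']).as_matrix().round(3).tolist())
X,c,uv=cloud(im,d,P); C=np.array([596.8,219.5,0]); ex=np.array([-.322,.947,0]); ey=np.array([-.947,-.322,0])
Y=np.c_[(X-C)@ex,(X-C)@ey,X[:,2]]
t=s['eef_pos']-C; print('tcp chest',(t@ex).round(1),(t@ey).round(1),t[2].round(1))
def pl(m,n):
    Q=Y[m]
    if len(Q)<30: print(n,'few',len(Q)); return
    u,sv,vt=np.linalg.svd(Q-Q.mean(0),full_matrices=False); v=vt[2]*np.sign(vt[2,2]); print(n,len(Q),Q.mean(0).round(1),v.round(3),'res',(sv[2]/len(Q)**.5).round(2),'min',Q.min(0).round(1),'max',Q.max(0).round(1))
c=c.astype(int); yel=(c[:,2]>200)&(c[:,1]>160)&(c[:,0]<120)
pl((Y[:,0]>-60)&(Y[:,0]<60)&(abs(Y[:,1]+50)<25)&(Y[:,2]>110)&(Y[:,2]<200),'lid-')
pl((Y[:,0]>-60)&(Y[:,0]<60)&(abs(Y[:,1]-50)<25)&(Y[:,2]>110)&(Y[:,2]<200),'lid+')
pl(yel&(abs(Y[:,1])<13)&(Y[:,2]>134)&(Y[:,2]<200),'hasp up')
pl(yel&(abs(Y[:,1])<15)&(Y[:,0]<-72)&(Y[:,2]>100)&(Y[:,2]<134),'brass100-134')
pl(yel&(abs(Y[:,1])<15)&(Y[:,0]<-72)&(Y[:,2]>50)&(Y[:,2]<100),'brass50-100')
E
python3 look.py w4
```

```text
Traceback (most recent call last):
  File "look.py", line 3, in <module>
    im,d,P=snap('wrist',tag); s=manip.read_state(); print(s['clock'],s['eef_pos'].round(1),s['wrist_force'].round(1),s['finger_gap'].round(1),s['joints'].round(2)); print(R.from_euler('xyz',s['eef_rot']).as_matrix().round(3).tolist())
                                                                                                                     ^^^^^^^^^^^^^^^^^^^^^
AttributeError: 'float' object has no attribute 'round'
```

```bash
sed -i "s/s\['finger_gap'\].round(1)/round(s['finger_gap'],1)/" look.py; python3 look.py w4
```

```text
4.8 [565.  171.3 262.2] [-0.7  0.4 -0.3] 0.3 [ 0.24  0.36  1.35 -0.02  1.41  1.56]
[[0.017, 0.967, 0.254], [-0.015, 0.254, -0.967], [-1.0, 0.012, 0.019]]
tcp chest -35.4 45.6 262.2
lid- 13646 [ -0.2 -50.5 131.3] [-0.002 -0.004  1.   ] res 0.92 min [-60.  -75.  127.4] max [ 60.  -25.  134.6]
lid+ 10760 [  0.   49.3 131.4] [-0.001  0.001  1.   ] res 0.89 min [-60.   25.  127.7] max [ 60.   75.  134.1]
hasp up 974 [-6.850e+01 -1.000e-01  1.679e+02] [-0.93   0.053  0.365] res 4.6 min [-80.5 -13.  134.1] max [ 26.3  12.9 188.6]
brass100-134 125 [-84.2  -1.1 125.4] [-0.247  0.008  0.969] res 0.81 min [-87.6 -15.  122.2] max [-72.   14.4 129.3]
brass50-100 90 [-99.8   0.1  73.5] [-0.105 -0.012  0.994] res 0.82 min [-102.9   -9.4   71.3] max [-96.   10.   75.3]
```

View pics/w4.png

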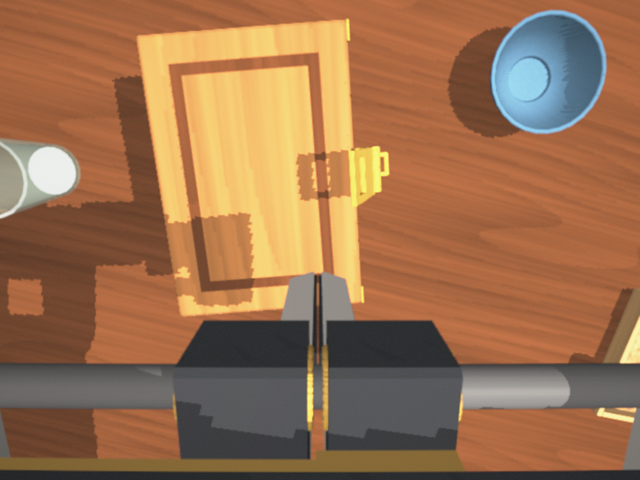

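The lid is flat and shut (z 131, normal vertical), with the hasp upright at (365,177) and the staple beyond it at (383,163). Next: finger behind the hasp.

Request:
jog_arm:
  moves:
    - [[25,16,0,0,0,0],[14,8,0,0,0,0],[0,0,-40,0,0,0],[0,0,-35,0,0,0],[0,0,-15,0,0,0]]

```text
clock: 5.3
eef_pos: [603.6, 196.0, 162.0]
eef_rot: [0.255, 1.552, -1.058]
wrist_force: [-0.3, 0.5, 0.3]
finger_gap: 0.5
```

Request:
jog_arm:
  moves:
    - [[6.5,-19,0,0,0,0],[6.5,-19,0,0,0,0],[6.5,-19,0,0,0,0],[6.5,-19,1,0,0,0],[6.5,-19,1,0,0,0]]

```text
clock: 5.8
eef_pos: [630.9, 100.8, 149.0]
eef_rot: [-0.836, 1.549, -2.145]
wrist_force: [-0.7, 1.3, -0.0]
finger_gap: 0.6
```

```bash
python3 look.py w5
```

```text
5.85 [631.6  98.  148.8] [ 2.1 -1.4 -0.5] 0.5 [ 0.1   0.57  1.32 -0.02  1.27  1.42]
[[-0.012, 0.966, 0.257], [-0.019, 0.257, -0.966], [-1.0, -0.016, 0.015]]
tcp chest -126.2 6.2 148.8
lid- 18775 [-26.4 -50.1 131.3] [-0.021 -0.001  1.   ] res 0.76 min [-60.  -75.  127.8] max [ 14.2 -25.  133.9]
lid+ 7877 [-10.6  50.7 131.5] [-0.007 -0.003  1.   ] res 0.66 min [-60.   25.  128.6] max [ 38.7  75.  133.7]
hasp up 87 [-147.9   -2.9  135.1] [-0.936  0.018  0.352] res 1.94 min [-150.7  -12.4  134. ] max [-136.9   13.   169. ]
brass100-134 6952 [-104.8   -2.1  127.8] [ 0.087 -0.004  0.996] res 1.71 min [-151.2  -15.   123. ] max [-72.  15. 134.]
brass50-100 301 [-88.5  -7.5  73.8] [-0.011 -0.095  0.995] res 0.7 min [-101.8   -9.3   71.8] max [-72.1  -2.2  76.3]
```

View pics/w5.png

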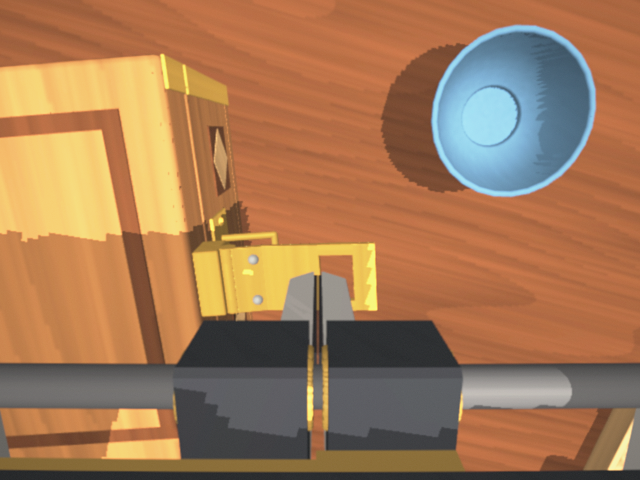

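The hasp is now horizontal, at (235..375, 280), with the finger resting on it. I press it down and in.

Request:
jog_arm:
  moves:
    - [[3,1,-12,0,0,0],[3,1,-12,0,0,0],[0,3,-10,0,0,0],[-1,4,-8,0,0,0],[0,0,0,0,0,0]]

```text
clock: 6.35
eef_pos: [634.5, 109.5, 97.9]
eef_rot: [-1.028, 1.544, -2.338]
wrist_force: [0.7, -0.8, 0.8]
finger_gap: 0.4
```

Request:
jog_arm:
  moves:
    - [[-1,4,5,0,0,0],[-1.5,4,1,0,0,0],[-1.5,4,0,0,0,0],[-1,3,0,0,0,0]]

```text
clock: 6.75
eef_pos: [629.3, 125.4, 105.1]
eef_rot: [-0.945, 1.543, -2.255]
wrist_force: [6.2, -18.5, -3.7]
finger_gap: 0.3
```

Request:
jog_arm:
  moves:
    - [[0,1,0,0,0,0],[-0.5,1.5,0,0,0,0],[0,0,0,0,0,0],[0,0,0,0,0,0]]

```text
clock: 7.15
eef_pos: [629.9, 124.0, 105.6]
eef_rot: [-0.713, 1.539, -2.023]
wrist_force: [0.6, -2.8, -1.9]
finger_gap: 0.7
```

Request:
jog_arm:
  moves:
    - [[7,-20,0,0,0,0],[10,-30,20,0,0,0],[5,-15,50,0,0,0],[0,0,50,0,0,0],[0,0,0,0,0,0]]

```text
clock: 7.65
eef_pos: [650.7, 58.6, 229.8]
eef_rot: [-0.784, 1.54, -2.093]
wrist_force: [0.1, -0.7, 0.2]
finger_gap: 0.5
```

```bash
python3 look.py w6
```

```text
7.7 [649.9  58.6 226.2] [ 0.3  0.  -0.4] 0.5 [ 0.04  0.55  1.17 -0.03  1.44  1.36]
[[-0.02, 0.966, 0.259], [-0.027, 0.258, -0.966], [-0.999, -0.026, 0.021]]
tcp chest -169.4 1.5 226.2
lid- 10678 [-20.1 -50.  131.4] [-0.015 -0.002  1.   ] res 0.82 min [-60. -75. 128.] max [ 27.3 -25.  134. ]
lid+ 10402 [ -7.6  49.4 131.5] [-0.007  0.003  1.   ] res 0.77 min [-60.   25.  128.1] max [ 54.6  75.  134. ]
hasp up few 0
brass100-134 920 [-79.1  -0.3 127.3] [-0.256 -0.01   0.967] res 0.97 min [-87.7 -15.  119.1] max [-72.   15.  129.9]
brass50-100 237 [-96.9   0.   71.7] [0.286 0.089 0.954] res 3.64 min [-102.1  -12.9   57.7] max [-72.    9.9  76.3]
```

View pics/w6.png

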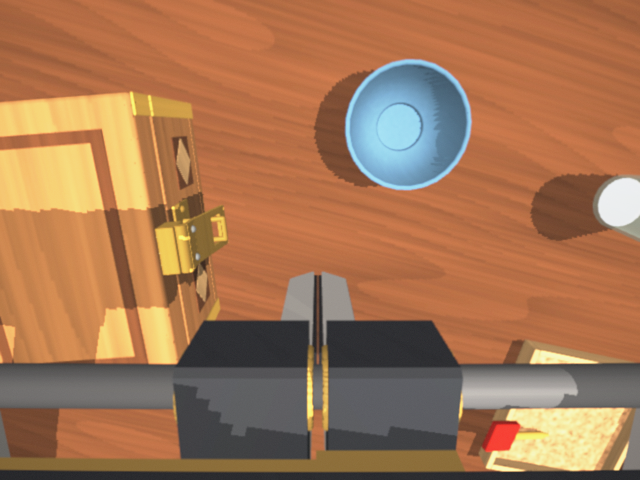

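The hasp hangs over the staple at (190..227, 240), with the strap sprung out. I check its angle.

Run:
```python
from h import *
im,d,P=load('w6'); X,c,uv=cloud(im,d,P)
C=np.array([596.8,219.5,0]); ex=np.array([-.322,.947,0]); ey=np.array([-.947,-.322,0])
Y=np.c_[(X-C)@ex,(X-C)@ey,X[:,2]]
m=(abs(Y[:,1])<15)&(Y[:,0]<-76)&(Y[:,2]>50)&(Y[:,2]<134)&(uv[:,0]<235)
for a in range(50,134,6):
    k=m&(Y[:,2]>=a)&(Y[:,2]<a+6); 
    if k.sum(): print(a,k.sum(),Y[k].mean(0).round(1),np.percentile(Y[k,0],[5,95]).round(1))
```

```text
50 1 [-98.8  -9.1  55.5] [-98.8 -98.8]
56 40 [-98.3  -7.7  59.3] [-98.9 -97.4]
62 93 [-96.1  -0.8  65.2] [-97.5 -94.4]
68 187 [-97.9  -0.3  72.7] [-102.5  -92.7]
74 123 [-96.9  -0.   75.5] [-101.8  -93.2]
80 134 [-92.8  -0.4  83.1] [-93.5 -92.1]
86 157 [-91.6  -0.3  89. ] [-92.4 -90.8]
92 165 [-90.2  -0.3  95. ] [-91.  -89.4]
98 181 [-8.880e+01 -1.000e-01  1.011e+02] [-89.7 -88. ]
104 104 [-87.7  -1.  106.8] [-88.3 -87.3]
110 147 [-87.7  -0.7 112.9] [-89.5 -87.2]
116 128 [-87.5  -0.  119. ] [-87.9 -87.1]
122 698 [-83.1  -0.3 125.8] [-87.4 -77.7]
128 202 [-78.3  -0.4 128.6] [-80.5 -76.2]
```

Hasp leaf angle is about 0 (leaf at constant x), and the strap slope is 0.22, free, as expected. Next is the pin: turn the tool 75° and travel.

Request:
jog_arm:
  moves:
    - [[-20,-23,0,0,0,8.5],[-20,-23,0,0,0,8.5],[-20,-23,0,0,0,8.5],[-20,-23,0,0,0,8.5],[-20,-23,0,0,0,8.5]]
  gripper: 0.35

```text
clock: 8.2
eef_pos: [545.4, -54.7, 220.0]
eef_rot: [-1.087, 1.538, -1.641]
wrist_force: [1.0, 0.3, 0.2]
finger_gap: 36.9
```

Request:
jog_arm:
  moves:
    - [[-20,-23,0,0,0,8.5],[-20,-23,0,0,0,8.5],[-20,-23,-10,0,0,8.5],[-20,-23,-10,0,0,8.5],[0,0,0,0,0,0]]

```text
clock: 8.7
eef_pos: [458.2, -148.4, 194.5]
eef_rot: [-1.225, 1.542, -1.174]
wrist_force: [0.2, 0.9, 1.2]
finger_gap: 63.5
```

```bash
cat > st.py <<'E'
from h import *
s=manip.read_state(); M=R.from_euler('xyz',s['eef_rot']).as_matrix()
print(round(s['clock'],2),s['eef_pos'].round(1),'F',s['wrist_force'].round(1),'gap',round(s['finger_gap'],1),'q',s['joints'].round(2)); print(M.round(3).tolist())
if len(sys.argv)>1:  # target tool x, tool z (rows of world vectors)
    tx=np.array(eval(sys.argv[1]),float); tz=np.array(eval(sys.argv[2]),float); tx/=np.linalg.norm(tx); tz-=tx*(tz@tx); tz/=np.linalg.norm(tz)
    T=np.c_[tx,np.cross(tz,tx),tz]; print('rotvec to target deg',np.degrees(R.from_matrix(T@M.T).as_rotvec()).round(1))
E
python3 st.py "(0,-.574,-.819)" "(1,0,0)"
```

```text
8.7 [ 458.2 -148.4  194.5] F [0.2 0.9 1.2] gap 63.5 q [-0.38  0.17  1.76 -0.02  1.2  -0.42]
[[0.011, -0.05, 0.999], [-0.027, 0.998, 0.051], [-1.0, -0.027, 0.01]]
rotvec to target deg [-33.5  -0.3  -3. ]
```

Request:
jog_arm:
  moves:
    - [[3,3,-20,-8.5,0,-1],[3,3,-20,-8.5,0,-1],[3,2,-20,-8.5,0,-1],[2,2,-20,-8.5,0,0],[0,0,0,0,0,0]]

```text
clock: 9.2
eef_pos: [470.5, -136.1, 111.4]
eef_rot: [-1.545, 0.942, -1.554]
wrist_force: [0.2, 0.6, -0.4]
finger_gap: 63.7
```

```bash
python3 st.py "(0,-.574,-.819)" "(1,0,0)"
python3 - <<'E'
from h import *
im,d,P=snap('wrist','w7'); im2=im.copy()
for p,c in (((469.5,-188,31),(255,0,0)),((469.5,-184,36),(0,255,0)),((469.5,-261,10),(255,255,0))):
    u=proj(P,p)[0]; cv2.circle(im2,tuple(int(v) for v in u),4,c,1); print(u)
cv2.imwrite('pics/v7.png',im2)
E
```

```text
9.2 [ 470.5 -136.1  111.4] F [ 0.2  0.6 -0.4] gap 63.7 q [-0.05  0.33  1.9  -0.76  1.01  0.41]
[[0.01, 0.012, 1.0], [-0.588, 0.809, -0.004], [-0.809, -0.588, 0.015]]
rotvec to target deg [1.  0.9 0.2]
[314.01783752 238.6766124 ]
[314.0380953  240.70044659]
[314.56846931 277.11917216]
```

View pics/v7.png

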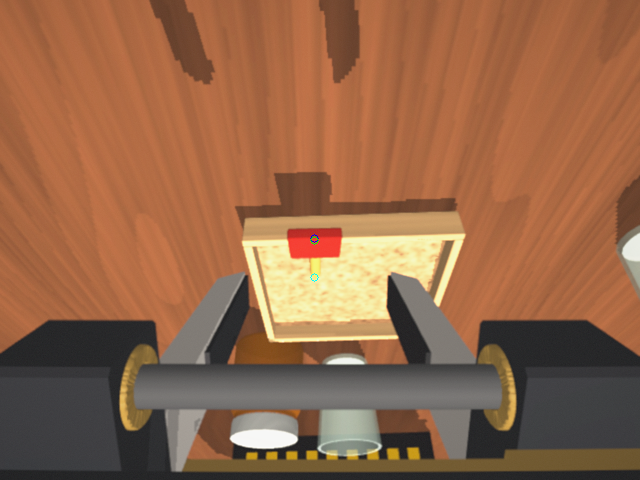

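The pin head at (315,243) and the tip at (314,277) lie on the predicted points. Advancing to the grasp.

Request:
jog_arm:
  moves:
    - [[0,-14,-21,0,0,0],[0,-14,-21,0,0,0],[0,-10,-17,0,0,0],[0,-5,-8,0,0,0],[0,0,0,0,0,0]]

```text
clock: 9.75
eef_pos: [474.1, -180.7, 48.9]
eef_rot: [-1.529, 0.963, -1.545]
wrist_force: [1.1, 0.1, 0.9]
finger_gap: 63.3
```

Request:
jog_arm:
  moves:
    - [[-3,-3,-9,0,0,0],[-1,0,-4,0,0,0],[0,0,0,0,0,0]]

```text
clock: 10.05
eef_pos: [470.9, -183.9, 37.4]
eef_rot: [-1.522, 0.965, -1.541]
wrist_force: [-0.6, 0.0, 0.1]
finger_gap: 63.6
```

Request:
jog_arm:
  moves:
    - [[-1,0,-1,0,0,0],[0,0,0,0,0,0],[0,0,0,0,0,0],[0,0,0,0,0,0],[0,0,0,0,0,0]]
  gripper: -1
  squeeze: 40

```text
clock: 10.55
eef_pos: [470.5, -183.2, 37.3]
eef_rot: [-1.52, 0.965, -1.538]
wrist_force: [-0.5, -0.8, -1.1]
finger_gap: 33.6
```

Request:
jog_arm:
  moves:
    - [[0,0,0,0,0,0],[0,0,0,0,0,0],[0,0,15,0,0,0],[0,0,30,0,0,0],[0,20,40,0,0,0]]

```text
clock: 11.05
eef_pos: [467.7, -163.6, 119.9]
eef_rot: [-1.536, 0.967, -1.554]
wrist_force: [0.0, 0.8, -0.9]
finger_gap: 33.5
```

```bash
python3 st.py
python3 - <<'E'
from h import *
s=manip.read_state();im,d,P=snap('wrist','w8')
X,c,uv=cloud(im,d,P);c=c.astype(int)
T=R.from_euler('xyz',s['eef_rot']).as_matrix(); Q=(X-s['eef_pos'])@T
red=(c[:,2]>120)&(c[:,1]<70)&(c[:,0]<70)&(np.abs(Q).max(1)<60)
print('red tool frame',red.sum(),Q[red].mean(0).round(1),Q[red].min(0).round(1),Q[red].max(0).round(1))
u,sv,vt=np.linalg.svd(Q[red]-Q[red].mean(0),full_matrices=False); print('normal(tool)',vt[2].round(3))
yel=(c[:,2]>160)&(c[:,1]>130)&(c[:,0]<110)&(np.abs(Q[:,:]).max(1)<90)&(Q[:,0]>5); print('yel',yel.sum())
if yel.sum()>20:
    q=Q[yel]; u,sv,vt=np.linalg.svd(q-q.mean(0),full_matrices=False); print(q.mean(0).round(1),vt[0].round(3),q.min(0).round(1),q.max(0).round(1), uv[yel].min(0),uv[yel].max(0))
cv2.imwrite('pics/v8.png',im)
E
```

```text
11.05 [ 467.7 -163.6  119.9] F [ 0.   0.8 -0.9] gap 33.5 q [-0.12  0.31  1.9  -0.74  0.99  0.33]
[[0.01, 0.02, 1.0], [-0.568, 0.823, -0.011], [-0.823, -0.567, 0.019]]
red tool frame 2608 [ 4.1 -0.4  0.1] [ -3.1 -16.7 -16.7] [21.6  8.4 17. ]
normal(tool) [ 0.739  0.672 -0.043]
yel 222
[ 36.8 -27.9  -0.3] [ 0.766 -0.643  0.013] [  6.3 -43.5 -16.9] [56.1  7.3 16.9] [280 275] [356 339]
```

View pics/v8.png

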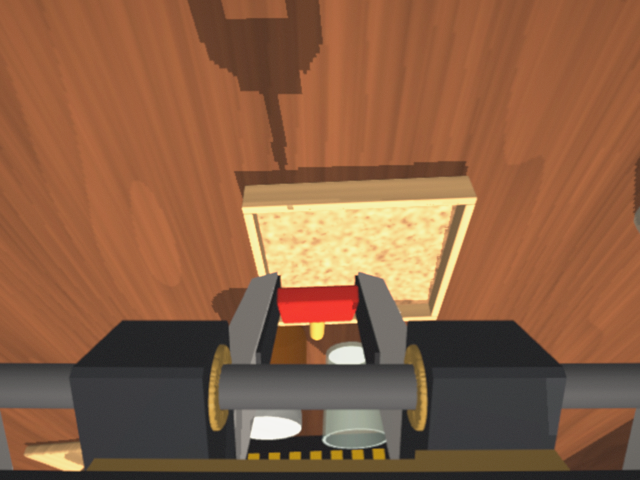

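The pin is gripped: head at (318,303), shank at 40° to the tool, as planned. Computing the turn to upright.

```bash
python3 st.py "(-.207,.609,-.766)" "(.947,.322,0)"
```

```text
11.1 [ 470.2 -161.2  126.4] F [3.1 0.5 6.1] gap 33.5 q [-0.12  0.3   1.89 -0.74  0.99  0.33]
[[0.018, 0.024, 1.0], [-0.568, 0.823, -0.009], [-0.823, -0.568, 0.028]]
rotvec to target deg [73.8 13.2 17.5]
```

Request:
jog_arm:
  moves:
    - [[15,20,20,7.8,1.4,1.85],[17,22,20,7.8,1.4,1.85],[17,22,15,7.8,1.4,1.85],[17,22,15,7.8,1.4,1.85],[17,22,10,7.8,1.4,1.85]]

```text
clock: 11.6
eef_pos: [555.3, -47.1, 212.6]
eef_rot: [1.881, 1.46, 2.057]
wrist_force: [-0.9, 0.6, -0.2]
finger_gap: 33.0
```

Request:
jog_arm:
  moves:
    - [[17,22,10,7.8,1.4,1.85],[17,22,10,7.8,1.4,1.85],[17,22,5,7.8,1.4,1.85],[17,22,0,7.8,1.4,1.85],[10,15,0,0,0,0]]

```text
clock: 12.1
eef_pos: [637.8, 57.6, 240.3]
eef_rot: [1.547, 0.888, 1.873]
wrist_force: [-0.3, 0.5, -0.5]
finger_gap: 33.6
```

```bash
python3 st.py "(-.207,.609,-.766)" "(.947,.322,0)"
```

```text
12.1 [637.8  57.6 240.3] F [-0.3  0.5 -0.5] gap 33.6 q [-0.19  0.65  1.1   0.6   1.72 -0.53]
[[-0.188, -0.254, 0.949], [0.602, 0.733, 0.316], [-0.776, 0.631, 0.015]]
rotvec to target deg [0.6 1.1 0.4]
```

Request:
jog_arm:
  moves:
    - [[-2,16,0,0.6,1,0.4],[-2,20,-15,0,0,0],[-2,15,-20,0,0,0],[-2,10,-12,0,0,0],[0,0,0,0,0,0]]

```text
clock: 12.6
eef_pos: [627.6, 123.6, 189.8]
eef_rot: [1.578, 0.872, 1.907]
wrist_force: [0.8, -0.0, -0.4]
finger_gap: 33.5
```

```bash
cat > pinlook.py <<'E'
from h import *
s=manip.read_state();im,d,P=snap('wrist',sys.argv[1]); s=manip.read_state()
C=np.array([596.8,219.5,0]); ex=np.array([-.322,.947,0]); ey=np.array([-.947,-.322,0])
ch=lambda X:np.c_[(X-C)@ex,(X-C)@ey,X[:,2]]
X,c,uv=cloud(im,d,P);c=c.astype(int);Y=ch(X);T=R.from_euler('xyz',s['eef_rot']).as_matrix()
tcp=ch(s['eef_pos'][None])[0]; G=ch((s['eef_pos']+T@[7.3,-.3,0])[None])[0]; a=T@[.766,-.643,0]
print('t',round(s['clock'],2),'tcp',tcp.round(1),'grip',G.round(1),'axis(chest)',np.array([a@ex,a@ey,a[2]]).round(3),'tip',(G+76*np.array([a@ex,a@ey,a[2]])).round(1))
red=(c[:,2]>120)&(c[:,1]<70)&(c[:,0]<70)&(np.linalg.norm(X-s['eef_pos'],axis=1)<50)
if red.sum(): print('red',red.sum(),'y',np.percentile(Y[red,1],[1,50,99]).round(1),'x',np.percentile(Y[red,0],[1,50,99]).round(1),'z',np.percentile(Y[red,2],[1,99]).round(1))
for a,b in((60,70),(71,77),(80,92),(92,104),(104,120)):
    m=(abs(Y[:,1])<25)&(Y[:,0]<-76)&(Y[:,0]>-106)&(Y[:,2]>a)&(Y[:,2]<b)&(c[:,2]>c[:,0]+60)&(c[:,1]>c[:,0]+40)
    if m.sum(): print(a,m.sum(),'y',np.percentile(Y[m,1],[1,50,99]).round(1),'x',np.percentile(Y[m,0],[1,50,99]).round(1))
print('eye px',proj(P,C+ -93.2*ex+[0,0,72]).round(0))
E
python3 pinlook.py w9; python3 st.py "(-.207,.609,-.766)" "(.947,.322,0)"
python3 -c "
import cv2; im=cv2.imread('pics/w9.png'); d=cv2.resize(im[130:430,120:520],(800,600),interpolation=cv2.INTER_CUBIC); cv2.imwrite('pics/v9.png',d)"
```

```text
t 12.65 tcp [-101.5    1.5  190.8] grip [-97.    1.6 185. ] axis(chest) [ 0.     0.003 -1.   ] tip [-97.    1.8 109. ]
red 1471 y [-14.2   1.8  18.2] x [-101.2  -97.5  -93.1] z [163.6 195.2]
60 193 y [-15.2   0.9  16.1] x [-98.4 -96.5 -94.2]
71 363 y [-14.8   0.2  15.7] x [-102.7  -98.7  -91.9]
80 343 y [-15.2  -1.1  16.1] x [-93.6 -92.2 -90.7]
92 317 y [-15.2  -4.1  16.1] x [-91.1 -89.5 -87.8]
104 107 y [-15.1  -4.6  16.3] x [-96.2 -87.8 -87.3]
eye px [[321. 346.]]
12.65 [628.  123.  190.8] F [ 0.7 -0.3 -0.7] gap 33.5 q [-0.1   0.67  1.19  0.62  1.61 -0.51]
[[-0.211, -0.246, 0.946], [0.608, 0.725, 0.324], [-0.766, 0.643, -0.003]]
rotvec to target deg [ 0.1 -0.2 -0.1]
```

View pics/v9.png

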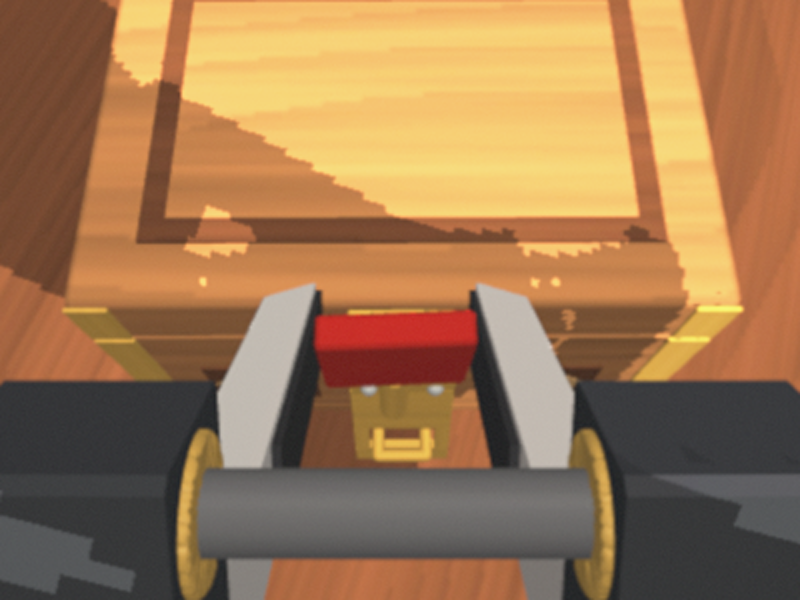

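Hover view: the pin head at (395,350) sits above the staple bow at (402,443), centred but for about 1.4 mm in y. I correct that and descend until the tip is just above the eye.

Request:
jog_arm:
  moves:
    - [[1.3,0.4,0,0,0,0],[0,0,-10,0,0,0],[0,0,-10,0,0,0],[0,0,-6,0,0,0],[0,0,0,0,0,0]]

```text
clock: 13.15
eef_pos: [629.9, 121.5, 164.9]
eef_rot: [1.572, 0.874, 1.9]
wrist_force: [0.6, 0.5, -0.5]
finger_gap: 33.4
```

```bash
python3 pinlook.py w10;python3 st.py "(-.207,.609,-.766)" "(.947,.322,0)"
```

```text
t 13.2 tcp [-1.035e+02  1.000e-01  1.653e+02] grip [-9.910e+01  1.000e-01  1.595e+02] axis(chest) [-0.002  0.001 -1.   ] tip [-99.2   0.2  83.5]
red 1456 y [-15.7   0.3  16.7] x [-103.9 -100.2  -95.8] z [166.2 170.1]
60 190 y [-15.3  -1.6  16.3] x [-98.3 -96.5 -94.3]
71 432 y [-15.    0.9  15.7] x [-102.7  -98.8  -92.1]
80 307 y [-15.2  -5.   16.1] x [-93.8 -92.3 -90.9]
92 46 y [-9.8  0.9  4.8] x [-102.4 -101.8  -91.3]
104 93 y [-2.8  0.9  4.7] x [-102.7 -102.   -99.8]
eye px [[319. 333.]]
13.2 [630.  121.5 165.3] F [ 0.3  0.5 -0.7] gap 33.1 q [-0.1   0.7   1.21  0.62  1.57 -0.54]
[[-0.207, -0.247, 0.947], [0.607, 0.726, 0.323], [-0.767, 0.642, -0.001]]
rotvec to target deg [ 0.1 -0.  -0. ]
```

Request:
jog_arm:
  moves:
    - [[-0.7,2.1,0,0,0,0],[0,0,0,0,0,0]]

```text
clock: 13.4
eef_pos: [629.4, 123.6, 165.6]
eef_rot: [1.571, 0.874, 1.899]
wrist_force: [0.3, -0.3, -0.6]
finger_gap: 33.7
```

```bash
python3 pinlook.py w11
```

```text
t 13.45 tcp [-1.014e+02 -1.000e-01  1.657e+02] grip [-9.700e+01 -1.000e-01  1.599e+02] axis(chest) [-0.002  0.    -1.   ] tip [-97.1  -0.1  83.9]
red 1422 y [-16.    0.1  16.5] x [-101.8  -98.1  -93.8] z [167.6 170.9]
60 219 y [-15.3   0.6  15.9] x [-98.1 -96.4 -94.1]
71 436 y [-15.   0.  16.] x [-102.7  -98.9  -92.3]
80 360 y [-15.1  -3.6  16.2] x [-93.6 -92.1 -90.5]
92 140 y [-15.1  -2.2  15.6] x [-100.2  -90.6  -89.7]
104 97 y [-3.1  0.6  4.4] x [-100.7  -99.8  -97.6]
eye px [[318. 337.]]
```

Request:
jog_arm:
  moves:
    - [[-0.1,0.4,-4,0,0,0],[-0.1,0.3,-4,0,0,0],[-0.1,0.3,-4,0,0,0],[0,0,0,0,0,0]]

```text
clock: 13.85
eef_pos: [629.5, 124.4, 153.2]
eef_rot: [1.569, 0.875, 1.897]
wrist_force: [1.0, -2.0, -1.6]
finger_gap: 33.4
```

```bash
python3 pinlook.py w12; python3 -c "
import cv2; im=cv2.imread('pics/w12.png'); d=cv2.resize(im[230:380,220:420],(800,600),interpolation=cv2.INTER_CUBIC); cv2.imwrite('pics/v12.png',d)"
```

```text
t 13.9 tcp [-100.7   -0.3  153.4] grip [-96.2  -0.3 147.6] axis(chest) [-0.003 -0.001 -1.   ] tip [-96.5  -0.4  71.6]
red 1413 y [-16.2   0.2  16.2] x [-101.   -97.2  -92.9] z [155.1 158.5]
60 216 y [-15.2   0.8  16.2] x [-96.7 -95.6 -93. ]
71 494 y [-14.8   0.2  15.8] x [-102.7  -98.4  -91.6]
80 302 y [-15.1  -0.9  16.2] x [-99.9 -92.  -90.8]
92 69 y [-3.5  0.2  4. ] x [-100.2  -99.4  -96.9]
104 102 y [-3.4  0.2  3.9] x [-100.4  -99.7  -97.6]
eye px [[317. 333.]]
```

The viewer refused this picture, so I go on by numbers. The strap's lower end has moved inward by about 1 mm, so the tip is in the eye in front of the strap. Continuing down while easing inward.

Request:
jog_arm:
  moves:
    - [[-0.2,0.7,-3,0,0,0],[-0.2,0.7,-3,0,0,0],[-0.2,0.7,-3,0,0,0],[-0.2,0.7,-3,0,0,0]]

```text
clock: 14.3
eef_pos: [629.1, 126.9, 141.3]
eef_rot: [1.567, 0.876, 1.895]
wrist_force: [0.4, -1.5, -0.1]
finger_gap: 33.4
```

```bash
python3 pinlook.py w13;python3 st.py "(-.207,.609,-.766)" "(.947,.322,0)"
```

```text
t 14.35 tcp [-98.   -0.6 140.7] grip [-93.5  -0.7 134.9] axis(chest) [-0.004 -0.002 -1.   ] tip [-93.8  -0.8  58.9]
red 1389 y [-16.6  -0.3  15.7] x [-98.4 -94.7 -90.6] z [143.3 146.4]
60 161 y [-15.1   4.4  16.1] x [-91.9 -91.  -88.4]
71 595 y [-14.2   0.2  15.6] x [-102.6  -97.3  -88.5]
80 82 y [-14.2  -1.2   5.6] x [-97.8 -96.7 -89.6]
92 75 y [-3.9 -0.3  3.3] x [-97.9 -97.3 -95.2]
104 50 y [-3.3 -0.3  7.6] x [-98.2 -97.6 -96.5]
eye px [[316. 333.]]
14.35 [628.9 127.  140.7] F [ 1.6 -1.6 -0.1] gap 33.8 q [-0.09  0.72  1.23  0.63  1.52 -0.56]
[[-0.204, -0.248, 0.947], [0.607, 0.727, 0.322], [-0.768, 0.64, 0.002]]
rotvec to target deg [0.2 0.2 0. ]
```

Request:
jog_arm:
  moves:
    - [[-0.7,-0.4,-4,0.2,0.2,0],[-0.3,0.1,-5,0,0,0],[-0.1,0.2,-5,0,0,0],[-0.1,0.2,-5,0,0,0]]

```text
clock: 14.75
eef_pos: [627.8, 127.1, 120.6]
eef_rot: [1.57, 0.871, 1.898]
wrist_force: [0.9, -2.2, -0.7]
finger_gap: 33.6
```

```bash
python3 pinlook.py w14;python3 st.py "(-.207,.609,-.766)" "(.947,.322,0)"
```

```text
t 14.8 tcp [-97.3   0.7 119.6] grip [-92.8   0.7 113.8] axis(chest) [ 0.001  0.001 -1.   ] tip [-92.7   0.8  37.8]
red 1429 y [-15.5   0.9  16.9] x [-97.8 -94.  -89.8] z [122.6 125.9]
60 55 y [-14.8   1.    4.8] x [-96.8 -95.9 -88.4]
71 530 y [-9.4  0.5 10.4] x [-102.7  -99.4  -92.5]
80 68 y [-6.6  1.   7.5] x [-97.2 -96.7 -95. ]
92 8 y [-6.6  6.4  9.1] x [-97.7 -97.2 -96.7]
104 144 y [-14.3   2.9  16.3] x [-88.1 -87.4 -86.6]
eye px [[319. 325.]]
14.8 [627.4 127.2 119.6] F [ 0.1 -0.8 -0.8] gap 33.2 q [-0.09  0.75  1.25  0.63  1.5  -0.58]
[[-0.208, -0.246, 0.947], [0.61, 0.725, 0.322], [-0.765, 0.644, -0.001]]
rotvec to target deg [-0.1 -0.1  0. ]
```

Request:
jog_arm:
  moves:
    - [[0,0,-4,0,0,0],[0,0,-4,0,0,0],[0,0,-3,0,0,0],[0,0,-2,0,0,0]]

```text
clock: 15.2
eef_pos: [627.4, 127.2, 105.3]
eef_rot: [1.573, 0.871, 1.9]
wrist_force: [0.3, -1.5, 0.7]
finger_gap: 33.5
```

Request:
jog_arm:
  moves:
    - [[0,0,-1.5,0,0,0],[0,0,-1.5,0,0,0]]

```text
clock: 15.4
eef_pos: [627.5, 127.3, 103.6]
eef_rot: [1.571, 0.87, 1.899]
wrist_force: [-6.0, -5.9, 18.6]
finger_gap: 33.2
```

Seated: TCP z 103.6 (expected 103.8), with an 18.6 N stop force. Releasing.

Request:
jog_arm:
  moves:
    - [[0,0,0,0,0,0],[0,0,0,0,0,0],[0,0,0,0,0,0],[0,0,0,0,0,0]]
  gripper: 0.3

```text
clock: 15.8
eef_pos: [627.3, 127.8, 103.9]
eef_rot: [1.571, 0.869, 1.899]
wrist_force: [-0.2, 0.8, -0.9]
finger_gap: 60.2
```

Request:
jog_arm:
  moves:
    - [[4,-12,15,0,0,0],[8,-24,30,0,0,0],[8,-24,30,0,0,0],[8,-24,20,0,0,0],[0,0,0,0,0,0]]

```text
clock: 16.3
eef_pos: [654.5, 42.1, 200.8]
eef_rot: [1.577, 0.868, 1.906]
wrist_force: [0.4, 0.4, -0.3]
finger_gap: 61.1
```

Run:
```python
from h import *
s=manip.read_state(); print(s['clock'],s['eef_pos'],s['wrist_force'])
C=np.array([596.8,219.5,0]); ex=np.array([-.322,.947,0]); ey=np.array([-.947,-.322,0])
for cam in('wrist','side','scene'):
    im,d,P=snap(cam,'e'+cam); X,c,uv=cloud(im,d,P);c=c.astype(int); Y=np.c_[(X-C)@ex,(X-C)@ey,X[:,2]]
    red=(c[:,2]>110)&(c[:,1]<70)&(c[:,0]<70)&(abs(Y[:,1])<40)&(abs(Y[:,0]+95)<30)&(Y[:,2]>60)
    if red.sum()>5: print(cam,'red',red.sum(),Y[red].mean(0).round(1),*[np.percentile(Y[red,i],[2,98]).round(1) for i in range(3)])
    if cam=='wrist':
        t=red&(Y[:,2]>105); print('top face z',np.median(Y[t,2]) if t.any() else None)
        for a,b in((56,70),(71,77),(77,90),(90,104),(104,120)):
            m=(abs(Y[:,1])<16)&(Y[:,0]<-76)&(Y[:,0]>-106)&(Y[:,2]>a)&(Y[:,2]<b)&(c[:,2]>c[:,0]+60)&(c[:,1]>c[:,0]+40)
            if m.sum(): print(a,m.sum(),'x',np.percentile(Y[m,0],[2,50,98]).round(1))
    m=(abs(Y[:,1]+50)<25)&(abs(Y[:,0])<55)&(Y[:,2]>115)&(Y[:,2]<170)
    if m.sum(): A=np.c_[Y[m][:,:2],np.ones(m.sum())]; print(cam,'lid slope',np.linalg.lstsq(A,Y[m,2],rcond=None)[0].round(3))
for cam,a in(('scene','s0'),('side','d0')):  # anything shifted: diff count near tea things
    i0,d0,P=load(a); i1=load('e'+cam)[0]; D=(np.abs(i0.astype(int)-i1).max(2)>60).astype(np.uint8)
    for n,p in dict(g1=(555,408,45),g2=(711,-210,45),g3=(480,-445,45),jam=(745,16,20),jar=(435,-412,50)).items():
        u,v=proj(P,p)[0].astype(int); print(cam,n,D[max(v-15,0):v+15,u-15:u+15].sum(),end='; ')
    print()
```

```text
16.3 [654.46085164  42.13432983 200.77678187] [ 0.39362631  0.35716833 -0.27940096]
wrist red 1290 [-96.    1.5  96.4] [-98.6 -90. ] [-14.3  17.3] [ 77.5 108.9]
top face z 107.85931890146809
56 109 x [-100.4  -92.9  -91.9]
71 169 x [-102.9 -100.7  -97.2]
77 2 x [-98.7 -98.7 -98.7]
90 2 x [-95.  -94.7 -94.4]
104 409 x [-90.4 -87.6 -86.8]
wrist lid slope [4.0000e-03 3.0000e-03 1.3153e+02]
side red 100 [-96.9   2.7  93.1] [-102.7  -90. ] [-15.3  16.9] [ 74.  109.2]
scene lid slope [1.30000e-02 4.00000e-03 1.32794e+02]
scene g1 31; scene g2 0; scene g3 0; scene jam 0; scene jar 0; 
side g1 478; side g2 0; side g3 0; side jam 0; side jar 0;
```

Run:
```python
from h import *
im,d,P=load('ewrist'); X,c,uv=cloud(im,d,P);c=c.astype(int)
C=np.array([596.8,219.5,0]); ex=np.array([-.322,.947,0]); ey=np.array([-.947,-.322,0]); Y=np.c_[(X-C)@ex,(X-C)@ey,X[:,2]]
red=(c[:,2]>80)&(c[:,1]<70)&(c[:,0]<70)&(abs(Y[:,1])<14)&(Y[:,0]<-95)&(Y[:,0]>-106)&(Y[:,2]>78)&(Y[:,2]<104)
A=np.c_[Y[red][:,1:],np.ones(red.sum())]; print('front face dx/dy,dx/dz',red.sum(),np.linalg.lstsq(A,Y[red,0],rcond=None)[0].round(3))
m=(abs(Y[:,1])<15)&(abs(Y[:,1])>6)&(Y[:,0]<-86)&(Y[:,0]>-100)&(Y[:,2]>50)&(Y[:,2]<120)&(c[:,2]>c[:,0]+40)&(c[:,1]>70)
for a in range(50,120,5):
    k=m&(Y[:,2]>=a)&(Y[:,2]<a+5)
    if k.sum()>3: print(a,k.sum(),Y[k].mean(0).round(1),'flex~',((-87.6-Y[k,0].mean())/(106-Y[k,2].mean())).round(3) if a<95 else '')
```

```text
front face dx/dy,dx/dz 688 [-8.00000e-03  9.70000e-02 -1.05967e+02]
50 5 [-92.3  -7.5  54.4] flex~ 0.091
55 33 [-92.5  -0.4  57.8] flex~ 0.101
60 18 [-92.3  -0.1  61.6] flex~ 0.107
70 29 [-98.7   0.1  73.2] flex~ 0.338
75 12 [-98.5   2.   76.4] flex~ 0.37
105 80 [-89.2  -1.7 108.2] flex~ 
110 72 [-87.5   0.  112.6] flex~ 
115 98 [-87.6   0.6 117.6] flex~
```

```bash
python3 -c "
from cell import manip
print(manip.sign_off()); print(manip.read_state()['clock'])"
```

```text
the job is handed in; nothing more can be done
None
the job is handed in; nothing more can be done
```

I locked the tea chest and handed the job in at about 16.5 s on the robot's clock; sign-off gave no verdict. The lid is pressed shut and the hasp is swung down over the staple. The pin is pushed home through the eye, and the gripper has let go and is clear.

Last checks:

| What | Measured | Required |
|---|---|---|
| Lid slope | about 0.004 rad (wrist camera), 0.013 (scene camera) | below 0.03 |
| Hasp leaf | flat against the chest, about 0 rad | below 0.08 |
| Strap flex | about 0.10 rad | below 0.14 |
| Pin thumb-piece top | 107.9 mm above the table, where a seated pin puts it at 108 | seated |
| Pin lean | about 0.1 rad, top towards the chest | below 0.2 |
| Pin tip from eye axis | about 7 mm, worked out from the lean | below 14 |

- **Pushing home:** the pin stopped hard with 18.6 N at the expected seated height, above the 2 to 8 N the task describes but under the limits.
- **Lid:** on the first press the fingertip slid off its front edge with about 12 N; the second press shut it, peaking at about 50 N.
- **Tea things:** two glasses, the jam dish and the sugar jar look unchanged in both cameras. The glass behind the chest differed in the image comparison (478 pixels in the side view, 31 in the scene view). I put that down to the arm and its shadow but did not confirm it. No move was aimed at it and no unexpected contact force showed.
- **Pictures:** the viewer refused the last close-up of the pin entering the eye, so from there I worked from depth readings only.

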